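# Key the battery isolator and hold it on

### The arm

A 6-joint arm with a two-finger parallel gripper is mounted at the origin on the work surface. World frame = base frame: x ahead of the robot, y to its left, z up, the work surface at z = 0. Lengths are in m, angles in rad, forces in N, time in s.
With the tool pointing down it reaches from about 0.15 to 0.775 m from the base axis. Payload 6.1 kg.
Tool frame: the origin (TCP) lies on the centre line of the jaws, within the pads' length; the fingertips stand 11 mm ahead of it and the grasp point (between the pads) lies 8 mm behind it; y points along the fingers, z is the direction in which the jaws open and shut, and the axes are right-handed (so a half turn about y gives the same grasp; the last joint's range is limited). The gripper opens to 85 mm and grips with 20 to 120 N. Pads are 22 mm wide; open, the fingers measure 114 mm over their backs; the gripper's body (76 mm by 85 mm) begins 54 mm behind the grasp point. The pads swing forward as they close: fully open they stand 13 mm farther back than shut.
Start: joints at [1.138, 0.126, -0.04, 1.405, 0, 1.571], TCP at [0.22, 0.477, 0.214] pointing down, gripper open.
Joint ranges: [-2.72, 2.72], [-0.95, 1.95], [-1.27, 1.35], [-1.78, 2.02], [-1.46, 1.47], [-3.14, 3.14]. Speed limits (rad/s): [2.39, 2.39, 3.01, 3.14, 3.14, 3.14].

### API

Orientations are given as [roll, pitch, yaw] about the fixed x, y, z axes, in that order (R = Rz(yaw) Ry(pitch) Rx(roll)).
In Python, from station import status, capture, workorder gives the robot as it stands. The module is installed in compiled form; this text tells all that it offers.
- The arm moves only by the tool carry_out, never from a script. Its argument "increments" is a list of rows, each a list of 7 numbers: the shift along the tool's x, y, z as a fraction of full scale, then the turn, a rotation vector about the tool's x, y, z as a fraction of full scale, then the opening, from 0 (shut) to 1 (fully open). A call has 1 to 10 rows; each row shifts and turns the commanded pose from where the row before left it, along the tool's axes as they then stand; what a row does not reach is not made up. Full scale, the value 1, is 100 cm for a shift and 360 degrees for a turn. A row lasts 1/12 s, in which the tool goes at most 41.7 mm and 7.16 degrees, less where a joint would pass 70% of its speed; a pose out of reach is approached as far as the arm can. A call with a number of a shift or a turn outside -1 to 1 is refused whole. A call with a gripper value outside its range is refused whole. The fingers move at their own pace and stop on an object; the grip force is fixed at half the most. Time passes only in rows, so rows that do not move let the fingers close. It gives the time, the measured TCP pose, the force and the opening at its end, in the units of the state.
- status.get_state(): the state, without advancing time (a new reading comes with each control period).
- capture(name): name is "side" or "top" or "wrist"; returns a dict with "img" (400x640x3 uint8, red, green, blue), "z_map" (400x640 float32, m along the optical axis (not along the pixel's ray), 0 where there is no reading), "fx", "fy", "cx", "cy" (pixels), "xyz" and "orientation" of the camera in the world; the wrist camera has in their place "tool_from_camera" (4x4, takes a point from camera to tool coordinates, whose origin is the TCP and whose axes are the tool frame's). Camera axes: x right, y down, z forward; pixel columns grow to the right and rows downward; lengths in m; the calibration is good to about 2 mm. A picture is of the moment at which its call begins: read the wrist's pose just before it.
- workorder.finish_job(): hands the job in, once; it reports no verdict.
The state is a dict: "t": time; "joint_pos": joint angles; "qd": joint speeds; "joint_efforts": joint torques, N m; "tcp_pos": TCP position; "eef_rot": TCP orientation; "ft_force": force on the tool from outside, world axes, zero at the start; "ft_torque": the same for the moment, N m; "finger_gap": finger opening in m.
Only numpy, scipy, OpenCV 4.12 (cv2) and the standard library are available. Lean on these libraries where they do the work, as an engineer would, in place of code of your own. Each camera call takes 0.05 s, during which the arm holds its last target. There are 200 camera calls.

### The job

Switch in the battery's bleed-down circuit at the isolator on the black and orange junction box: take from the pale key block the one red key whose lug fits the isolator's slot and push it fully home, without forcing it - the pins inside are dry and sticky, so rock the key a little to and fro as it goes in. Then turn it a quarter turn clockwise to its stop, keep it there against its return spring for three seconds, and finish still gripping the key, turned and fully home. Leave the other two keys standing in the block and do not disturb the things lying about.

Things in the scene. Friction and masses are not known exactly. Their poses are not given: they have to be found in the camera images.
- junction: junction box, bolted down: orange lid on black base, 200 (x) x 150 (y) mm, lid top 70 mm up; origin under its centre. In the middle of the lid stands the isolator: round black body 72 mm across with a 48 mm square steel face 110 mm above the work surface. White ticks: key in / off; orange ticks a quarter turn away: on
- keyhole (a point): centre of the isolator's keyhole, level with its steel face; z up. Slot along this x, 26.5 x 11 mm, with a 12 mm square hole in its middle. A 24 mm lug has 1.2 mm of play along it, 3 mm across it and about 0.25 rad of twist either way. The slotted throat is 13 mm deep, the rotor's slot (7 mm wide) starts at 16 mm: enter it straight. The lug turns only fully home: collar down on the steel face, lug tip 26 mm below the face
- pinset: the four sprung brass pins in the throat; origin 7 mm below the keyhole, same axes. Round noses jut 2.2 mm over the lug's ends, one pair 4 and one 10 mm below the face, on opposite sides. Pushed straight in, the lug jams on them; rocked 0.15 to 0.25 rad to and fro about its shaft with a push of about 8 N it works past: one pair gives at each swing. Over 45 N on the pins is forcing
- switch (a joint): isolator rotor under the throat: 0 off, in line with the slot; grows as the key turns clockwise seen from above; stop at 1.57, contact made above 1.31. About 0.1 rad of play on the lug: the key must turn that much farther. Springs back to 0 if let go; 0.07 N m at first, 0.17 at the stop. A 12 mm lug spins idle in it
- key_24_grip (a point): middle of the red bow (grip) of the key with the 24 mm lug, standing upright: z up, x across the wide bow and along the lug, y through its thickness. Bow 42 mm wide, 10 thick, 36 tall; its lower edge 18 mm below this point, then a narrow neck; collar 26 mm across at 28 to 32 mm below; shaft and lug to 58 mm below. 60 g. This key fits the isolator
- key_24_tip (a point): lower end of the 24 mm key's steel lug, on the shaft's axis, 58 mm below key_24_grip; same axes. The lug is flat, 24 mm wide (x), 5 mm thick (y), 11 mm tall, its two lower corners bevelled 1 mm; above it a 10 mm shaft, 15 mm long, up to the collar. A half turn about z gives the same key
- key_12_grip (a point): middle of the red bow (grip) of the key with the 12 mm lug, standing upright: z up, x across the wide bow and along the lug, y through its thickness. Bow 32 mm wide, 10 thick, 36 tall; its lower edge 18 mm below this point, then a narrow neck; collar 24 mm across at 28 to 32 mm below; shaft and lug to 58 mm below. 60 g. Too small
- key_32_grip (a point): middle of the red bow (grip) of the key with the 32 mm lug, standing upright: z up, x across the wide bow and along the lug, y through its thickness. Bow 52 mm wide, 10 thick, 36 tall; its lower edge 18 mm below this point, then a narrow neck; collar 32 mm across at 28 to 32 mm below; shaft and lug to 58 mm below. 60 g. Too big
- keyblock: pale nylon key block bolted down, 200 mm long (its x) x 70 mm (its y) x 40 mm tall, origin at the centre of its underside. Three upright slots in a row along x, 62 mm apart, the middle one at the centre, each 35 x 14 mm and 34 mm deep, long side along x; a key stands in each on its collar, its underside on the block's top, lug hanging 26 mm down the slot; which key is in which slot varies
- meter: bystander: yellow multimeter lying flat, 80 x 150 x 41 mm, origin under its centre
- screwdriver: bystander: screwdriver with orange handle lying down, 200 mm long along its x
- clamp: bystander: black angled steel clamp strip, 50 x 170 mm, 38 mm tall, long along its y, origin under its centre
- busbar: bystander: flat copper busbar with orange sleeve, 22 x 130 x 5 mm, long along its y
- socket: bystander: steel socket standing on end, 28 mm across, 38 mm tall, origin under its centre
Mind the look-alikes: they are no part of the job. Leave any purple look-alike of the part that bears key_24_grip alone. Leave any pink look-alike of the keyblock alone.

How it is judged:
On the way, in this order (a step that is already met when the one before it is completed fails the run):
1. the 24 mm key is drawn out of the block in the fingers (z of key_24_tip in the frame of keyblock above 0.045 m and contact force between the fingers and key_24 above 2 N), for 0.2 s.
2. the 24 mm key is pushed fully home in the isolator, not yet turned (z of key_24_tip in the frame of keyhole below -0.0235 m and horizontal distance between key_24_tip and keyhole below 0.004 m and value of joint switch below 0.4 rad), for 0.1 s.
3. the key is turned a quarter turn clockwise and held there three seconds in the fingers (z of key_24_tip in the frame of keyhole below -0.0235 m and horizontal distance between key_24_tip and keyhole below 0.004 m and value of joint switch above 1.31 rad and contact force between the fingers and key_24 above 2 N), for 3 s.
At the end, for the whole second after the job is handed in: the 24 mm key sits fully home (tip at least 23.5 mm below the isolator's face, within 4 mm of its axis), holds the rotor at 1.31 rad or more of its 1.57 rad quarter turn, and is still gripped by the fingers; the other two keys are within 20 mm and the bystanders within 30 mm of where they were (all of step 3 and distance of each of key_12_grip, key_32_grip from where it was at the start of the episode below 0.02 m and distance of each of meter, screwdriver, clamp, busbar, socket from where it was at the start of the episode below 0.03 m); the arm keeps its last pose, push and grip.
It fails at once if the key is forced: more than 45 N on the lock's pins (contact force between key_24 and pinset above 45 N).
It fails at once if another key is moved (distance of any of key_12_grip, key_32_grip from where it was at the start of the episode above 0.03 m).
It fails at once if a bystander is disturbed (distance of any of meter, screwdriver, clamp, busbar, socket from where it was at the start of the episode above 0.03 m).
It also fails if it takes over 64 s, if anything falls off the work surface, if the arm or the gripper's body presses on something with over 40 N, if the wrist force passes 120 N, or if a joint passes its speed limit or range.

## Working session

There is one attempt and no reset: what is moved stays moved. The work goes in short steps, Python scripts to look and compute and a tool call to move; the robot and the scene stay as the last step left them, time stands still between calls to the robot, and variables do not carry over. Pictures are saved under pics/ and viewed, about 8 in all and at most 12, crops included, and the job is handed in when it is done.

Besides the shell and the picture viewer there is one more tool, called after "Call:" as name(argument=value, ...) on one line, values as JSON. carry_out: Moves the arm, as the interface text tells. Its arguments: {"type":"object","properties":{"increments":{"type":"array","items":{"type":"array","items":{"type":"number"}}}},"required":["increments"]}

```bash
mkdir -p pics; python3 - <<'E'
from station import status,capture
import cv2,numpy as np,pickle
s=status.get_state();print({k:np.round(v,3) for k,v in s.items()})
for n in("top","side"):
    c=capture(n);pickle.dump(c,open(n+'.pkl','wb'))
    cv2.imwrite(f'pics/{n}0.png',c['img'][:,:,::-1]);print(n,c['fx'],c['cx'],c['cy'],c['xyz'],c['orientation'])
E
```

```text
{'t': np.float64(0.0), 'joint_pos': array([ 1.138,  0.126, -0.041,  1.405, -0.   ,  1.571]), 'qd': array([ 0.001,  0.   ,  0.002,  0.002, -0.001, -0.001]), 'joint_efforts': array([ 0.0000e+00, -4.3591e+01,  3.5293e+01,  1.7000e-02, -0.0000e+00,
        0.0000e+00]), 'tcp_pos': array([0.22 , 0.476, 0.214]), 'eef_rot': array([-1.572, -0.   , -0.433]), 'ft_force': array([-0.589,  0.589, -0.301]), 'ft_torque': array([-0.01 ,  0.021, -0.035]), 'finger_gap': np.float64(0.085)}
top 449.5984553238132 325.78670559358744 201.6280901278374 [ 0.38209289 -0.02312006  1.45595223] [-3.02895274  0.0172257  -1.59505072]
side 445.09771466011875 316.54384457388244 199.49914156891285 [-0.24135303 -0.76927092  0.84385907] [-2.17649271 -0.02414635 -0.77271519]
```

View pics/top0.png

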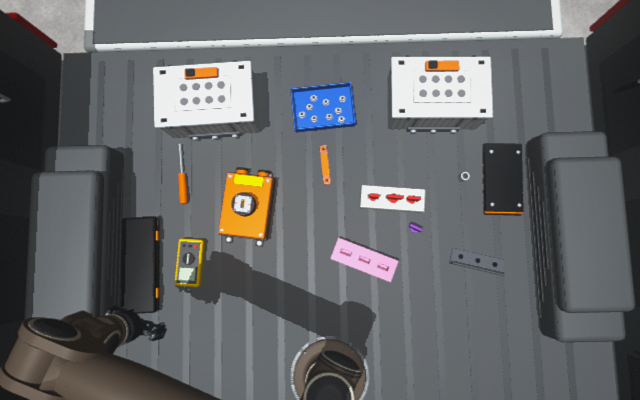

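View pics/side0.png

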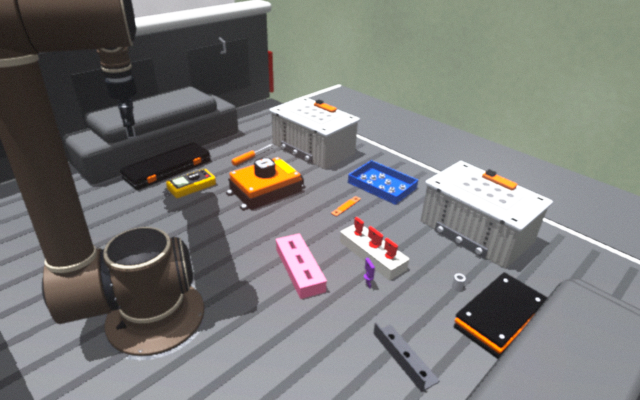

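The top view shows the junction box at (247,205), the white key block at (393,198) with red keys at about (373,197), (394,198) and (413,199), and a purple key at (415,228). The pink block at (365,258) is a look-alike.

```bash
cat > h.py <<'E'
import numpy as np,cv2,pickle
from scipy.spatial.transform import Rotation as R
def cam(c,s=None):
    if 'xyz' in c: return R.from_euler('xyz',c['orientation']).as_matrix(),np.array(c['xyz'])
    T=np.eye(4);T[:3,:3]=R.from_euler('xyz',s['eef_rot']).as_matrix();T[:3,3]=s['tcp_pos'];T=T@np.array(c['tool_from_camera']);return T[:3,:3],T[:3,3]
def ray(c,uv,z,s=None):
    M,p=cam(c,s);uv=np.atleast_2d(uv).astype(float)
    d=np.c_[(uv[:,0]-c['cx'])/c['fx'],(uv[:,1]-c['cy'])/c['fy'],np.ones(len(uv))]@M.T
    return p+d*((z-p[2])/d[:,2])[:,None]
def cloud(c,s=None):
    M,p=cam(c,s);v,u=np.mgrid[:400,:640];z=c['z_map']
    return np.stack([(u-c['cx'])/c['fx']*z,(v-c['cy'])/c['fy']*z,z],-1)@M.T+p
def hsv(c): return cv2.cvtColor(c['img'],cv2.COLOR_RGB2HSV)
def redm(c):
    h=hsv(c);return (((h[...,0]<5)|(h[...,0]>173))&(h[...,1]>150)&(h[...,2]>80)).astype(np.uint8)
def comps(m,amin):
    n,l,st,ce=cv2.connectedComponentsWithStats(m);return [(l==i,st[i],ce[i]) for i in range(1,n) if st[i][4]>amin]
def rect(P):
    (x,y),(w,h),a=cv2.minAreaRect((P[:,:2]*1000).astype(np.float32))
    if w<h:w,h,a=h,w,a+90
    return np.round([x,y,w,h,(a+90)%180-90],1)
def px(m): v,u=np.nonzero(m);return np.c_[u,v]
E
python3 - <<'E'
from h import *
for n in('top','side'):
    c=pickle.load(open(n+'.pkl','rb'));C=cloud(c)
    print(n)
    for m,st,ce in comps(redm(c),15):
        P=C[m];print('red',st,ce.round(1),'med',np.median(P,0).round(3),'zmax',P[:,2].max().round(3))
        if n=='top':print(rect(ray(c,px(m),.09)),rect(P))
c=pickle.load(open('top.pkl','rb'));h=hsv(c);C=cloud(c)
w=((h[...,1]<40)&(h[...,2]>180));w[:,:355]=0;w[:,430:]=0;w[:180]=0;w[215:]=0
print('block',rect(ray(c,px(w),.04)),'z',np.median(C[w][:,2]))
b=np.zeros((400,640),bool);b[170:240,215:278]=1
q=b&(C[...,2]>.1);print('iso',rect(C[q]),np.median(C[q],0),'lid',rect(C[b&(C[...,2]>.06)]))
f=b&(h[...,1]<50)&(h[...,2]>130)&(C[...,2]>.095);print('face',rect(ray(c,px(f),.11)))
big=np.vstack([cv2.resize(c['img'][170:240,210:285],None,fx=8,fy=8,interpolation=2)[:, :600],cv2.resize(c['img'][180:220,355:430],None,fx=8,fy=8,interpolation=2)])
cv2.imwrite('pics/crop1.png',cv2.resize(big,None,fx=.66,fy=.66)[:,:,::-1])
E
```

```text
top
red [596  11  17  15  25] [603.6  18.8] med [ 1.092 -0.891  0.096] zmax 0.148
[1098.9 -900.2   70.7    4.4  -50. ] [1091.1 -890.7    7.7    4.4  -56.3]
red [ 7 13 11  5 37] [12.6 14.8] med [1.099 0.903 0.219] zmax 0.225
[1174.1 1001.7   32.9   13.7   88.1] [1099.9  904.1   27.9   12.4   79.4]
red [369 194  10   7  46] [373.2 196.3] med [ 0.551 -0.15   0.087] zmax 0.098
[ 551.8 -149.1   25.1   20.2  -54.6] [ 552.6 -149.7   26.    14.3   63.2]
red [387 194  16   9  83] [393.8 197.4] med [ 0.546 -0.214  0.085] zmax 0.095
[ 542.8 -213.4   45.7   24.6   88.5] [ 549.7 -214.    43.8   24.7   62.8]
red [408 196  13   7  59] [412.8 198.6] med [ 0.541 -0.27   0.087] zmax 0.101
[ 538.2 -272.5   36.6   18.4   88.5] [ 540.4 -272.2   36.6   13.7   85.5]
side
red [268  51   5  40 105] [270.2  68.8] med [1.093 0.894 0.143] zmax 0.844
red [355 217   8  18 108] [358.  225.7] med [ 0.548 -0.154  0.073] zmax 0.844
red [369 227  14  21 193] [374.7 237.2] med [ 0.543 -0.22   0.073] zmax 0.091
red [385 238  13  21 162] [390.2 248.2] med [ 0.538 -0.277  0.072] zmax 0.091
block [ 549.5 -213.5  200.9   70.    84.4] z 0.040361213426377995
iso [482.  122.4 346.3  68.9  66.8] [0.53440011 0.24647491 0.11054878] lid [515.1 141.2 373.5 198.   78.9]
face [536.1 248.3  50.4  49.7  81.6]
```

View pics/crop1.png

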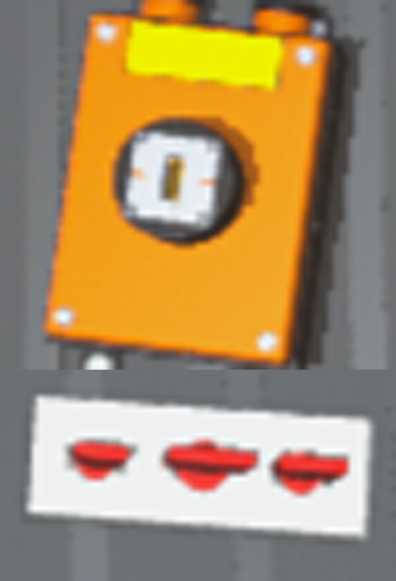

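The crop shows the isolator slot running nearly along world x, tilted with the box. Bow widths in the block read 12, 32 and 24 mm from left to right, so the 24 mm key is the right one, near (0.543, -0.275). I'm moving toward it now.

Call:
carry_out(increments=[[0.03, 0, -0.027, 0, 0, 0, 1], [0.03, 0, -0.027, 0, 0, 0, 1], [0.03, 0, -0.027, 0, 0, 0, 1], [0.03, 0, -0.027, 0, 0, 0, 1], [0.03, 0, -0.027, 0, 0, 0, 1], [0.03, 0, -0.027, 0, 0, 0, 1], [0.03, 0, -0.027, 0, 0, 0, 1], [0.03, 0, -0.027, 0, 0, 0, 1], [0.03, 0, -0.027, 0, 0, 0, 1], [0.03, 0, -0.027, 0, 0, 0, 1]])

```text
t: 0.93
tcp_pos: [0.3793, 0.1037, 0.2144]
eef_rot: [-1.571, -0.0, -0.432]
ft_force: [1.1, 0.3, 0.8]
finger_gap: 0.0855
```

Call:
carry_out(increments=[[0.03, 0, -0.027, 0, 0, 0, 1], [0.03, 0, -0.027, 0, 0, 0, 1], [0.03, 0, -0.027, 0, 0, 0, 1], [0.03, 0, -0.027, 0, 0, 0, 1], [0.03, 0, -0.027, 0, 0, 0, 1], [0.03, 0, -0.027, 0, 0, 0, 1], [0.03, 0, -0.027, 0, 0, 0, 1], [0.03, 0, -0.027, 0, 0, 0, 1], [0.03, 0, -0.027, 0, 0, 0, 1], [0, 0, 0, 0, 0, 0, 1]])

```text
t: 1.77
tcp_pos: [0.5241, -0.2338, 0.212]
eef_rot: [-1.573, 0.001, -0.438]
ft_force: [-0.7, 0.7, -0.7]
finger_gap: 0.0856
```

Call:
carry_out(increments=[[0, 0, 0, 0, 0.019, 0, 1], [0, 0, 0, 0, 0.019, 0, 1], [0, 0, 0, 0, 0.019, 0, 1], [0, 0, 0, 0, 0.019, 0, 1], [0, 0, 0, 0, 0.019, 0, 1], [0, 0, 0, 0, 0.019, 0, 1], [0, 0, 0, 0, 0.019, 0, 1], [0, 0, 0, 0, 0.019, 0, 1], [0, 0, 0, 0, 0.019, 0, 1], [0, 0, 0, 0, 0.019, 0, 1]])

```text
t: 2.6
tcp_pos: [0.5222, -0.228, 0.214]
eef_rot: [-1.572, 0.0, -1.632]
ft_force: [0.6, -0.1, 0.6]
finger_gap: 0.0856
```

Call:
carry_out(increments=[[0, 0, 0, 0, 0.007, 0, 1], [0, 0, 0, 0, 0, 0, 1], [0, 0, 0, 0, 0, 0, 1], [0, 0, 0, 0, 0, 0, 1]])

```text
t: 2.93
tcp_pos: [0.5224, -0.2281, 0.2143]
eef_rot: [-1.571, 0.0, -1.669]
ft_force: [-0.0, 0.4, -0.0]
finger_gap: 0.0854
```

```bash
python3 - <<'E'
from h import *
from station import status,capture
s=status.get_state();c=capture('wrist');pickle.dump((c,s),open('w1.pkl','wb'))
print({k:np.round(s[k],4) for k in('t','joint_pos','tcp_pos','eef_rot','ft_force')})
print(np.round(c['tool_from_camera'],3),c['fx'])
cv2.imwrite('pics/w1.png',c['img'][:,:,::-1])
E
```

```text
{'t': np.float64(2.9333), 'joint_pos': array([-0.4118,  0.2125,  0.0635,  1.4223,  0.    ,  1.2575]), 'tcp_pos': array([ 0.5224, -0.2281,  0.2143]), 'eef_rot': array([-1.5713e+00,  2.0000e-04, -1.6693e+00]), 'ft_force': array([-0.0037,  0.4353, -0.0037])}
[[ 0.     0.964  0.264 -0.067]
 [-0.    -0.264  0.964 -0.16 ]
 [ 1.    -0.     0.     0.   ]
 [ 0.     0.     0.     1.   ]] 352.30624092884017
```

View pics/w1.png

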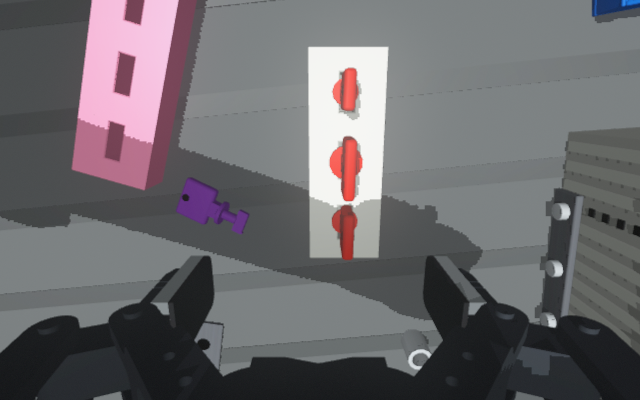

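The wrist view shows the white block, with the nearest key (24 mm) at (347,232), the middle at (348,165) and the far at (347,90). The purple key lies at (210,203), clear of the grasp.

```bash
python3 - <<'E'
from h import *
c,s=pickle.load(open('w1.pkl','rb'));C=cloud(c,s)
m=redm(c)|((hsv(c)[...,1]>150)&((hsv(c)[...,0]<5)|(hsv(c)[...,0]>173))&(hsv(c)[...,2]>40)).astype(np.uint8)
Rt=R.from_euler('xyz',s['eef_rot']).as_matrix()
for k,st,ce in comps(m,100):
    P=C[k];b=P[P[:,2]>.08]
    print(st,'bow',rect(b),'med',np.median(b,0).round(4),'tool d',(Rt.T@(np.append(rect(b)[:2]/1000,.072)-s['tcp_pos'])).round(4))
h=hsv(c);w=((h[...,1]<50)&(h[...,2]>110)).astype(np.uint8);w[:,:300]=0;w[:,395:]=0;w[:40]=0;w[262:]=0
P=C[(w>0)&(abs(C[...,2]-.04)<.006)];print('block',rect(P),P[:,2].mean())
E
```

```text
[344  69  12  41 422] bow [ 545.8 -150.1   29.8   27.    77. ] med [ 0.5542 -0.1516  0.0902] tool d [-0.0799  0.1423  0.0157]
[343 140  13  61 643] bow [ 546.7 -199.7   81.1   20.9  -79.9] med [ 0.5496 -0.2148  0.0902] tool d [-0.0307  0.1422  0.0215]
[330 148  12  30 257] bow [0. 0. 0. 0. 0.] med [nan nan nan] tool d [-0.1757  0.1425 -0.5422]
[332 211   9  22 125] bow [0. 0. 0. 0. 0.] med [nan nan nan] tool d [-0.1757  0.1425 -0.5422]
[342 214  15  46 477] bow [ 541.2 -227.6  133.2   15.5  -86.4] med [ 0.5436 -0.2728  0.0901] tool d [-0.0024  0.1422  0.0188]
block [ 550.5 -214.   199.4   70.1   84.4] 0.040485009437165057
  return _methods._mean(a, axis=axis, dtype=dtype,
  ret = um.true_divide(
```

Call:
carry_out(increments=[[0.015, 0, 0.009, 0, 0, 0, 1], [0.015, 0, 0.009, 0, 0, 0, 1], [0.015, 0, 0.008, 0, 0, 0, 1], [0, 0.03, 0, 0, 0, 0, 1], [0, 0.03, 0, 0, 0, 0, 1], [0, 0.03, 0, 0, 0, 0, 1], [0, 0.03, 0, 0, 0, 0, 1], [0, 0, 0, 0, 0, 0, 1], [0, 0, 0, 0, 0, 0, 1]])

```text
t: 3.73
tcp_pos: [0.5426, -0.275, 0.0933]
eef_rot: [-1.574, 0.001, -1.67]
ft_force: [0.2, 0.3, 0.7]
finger_gap: 0.0854
```

```bash
python3 - <<'E'
from h import *
from station import status,capture
s=status.get_state();c=capture('wrist');pickle.dump((c,s),open('w2.pkl','wb'))
cv2.imwrite('pics/w2.png',c['img'][:,:,::-1]);C=cloud(c,s)
h=hsv(c);m=((h[...,1]>150)&((h[...,0]<5)|(h[...,0]>173))&(h[...,2]>40))
print(np.round(s['tcp_pos'],4),s['eef_rot'])
T=R.from_euler('xyz',s['eef_rot']).as_matrix()
P=(C[m]-s['tcp_pos'])@T
k=C[m][:,2]>.087;print(P[k].min(0),P[k].max(0));Q=P[k&(abs(P[:,0])<.03)];print(len(Q),np.percentile(Q,[2,50,98],axis=0).round(4),rect(C[m][k&(abs(P[:,0])<.03)]))
E
```

```text
[ 0.5426 -0.275   0.0933] [-1.57443833e+00  1.35936669e-03 -1.67013648e+00]
[-0.10956322 -0.15992093 -0.00524186] [0.01895763 0.00642074 0.00618405]
1432 [[-0.0212  0.0017 -0.0033]
 [-0.0035  0.0032  0.0012]
 [ 0.0172  0.0054  0.0057]] [ 544.2 -273.5   41.1    9.5   84. ]
```

View pics/w2.png

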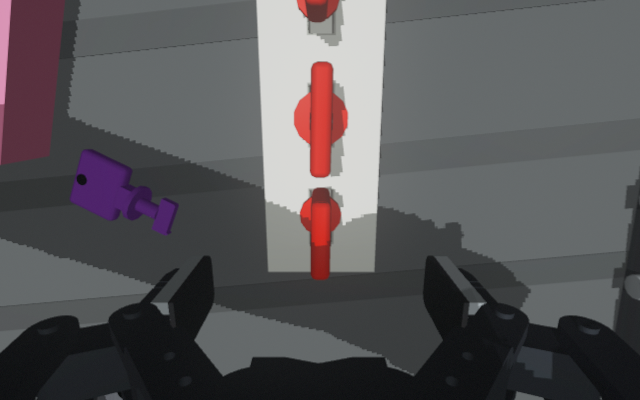

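The bow spans rows 190–280 at column 320, centred between the fingers, and its width of 41 mm confirms the 24 mm key. I'll go down and grip it.

Call:
carry_out(increments=[[-0.002, 0.014, 0.001, 0, 0, 0, 1], [0, 0.013, 0, 0, 0, 0, 1], [0, 0, 0, 0, 0, 0, 0], [0, 0, 0, 0, 0, 0, 0], [0, 0, 0, 0, 0, 0, 0], [0, 0, 0, 0, 0, 0, 0], [0, 0, 0, 0, 0, 0, 0], [0, 0, 0, 0, 0, 0, 0], [0, 0, 0, 0, 0, 0, 0], [0, 0, 0, 0, 0, 0, 0]])

```text
t: 4.62
tcp_pos: [0.5453, -0.2739, 0.0684]
eef_rot: [-1.57, -0.001, -1.671]
ft_force: [-1.4, 0.4, 5.4]
finger_gap: 0.0077
```

Call:
carry_out(increments=[[0, 0, 0, 0, 0, 0, 0], [0, 0, 0, 0, 0, 0, 0]])

```text
t: 4.78
tcp_pos: [0.5453, -0.2739, 0.0684]
eef_rot: [-1.57, -0.001, -1.671]
ft_force: [-2.0, 0.8, 4.9]
finger_gap: 0.0073
```

Call:
carry_out(increments=[[0, -0.005, 0, 0, 0, 0, 0], [0, -0.015, 0, 0, 0, 0, 0], [0, -0.02, 0, 0, 0, 0, 0], [0, -0.02, 0, 0, 0, 0, 0], [0, -0.02, 0, 0, 0, 0, 0], [0, -0.02, 0, 0, 0, 0, 0], [0, -0.02, 0, 0, 0, 0, 0], [0, -0.02, 0, 0, 0, 0, 0], [0, 0, 0, 0, 0, 0, 0], [0, 0, 0, 0, 0, 0, 0]])

```text
t: 5.62
tcp_pos: [0.5456, -0.2739, 0.2083]
eef_rot: [-1.569, -0.001, -1.671]
ft_force: [-0.4, -0.3, -1.2]
finger_gap: 0.0076
```

```bash
python3 - <<'E'
from h import *
from station import status,capture
s=status.get_state();c=capture('wrist');pickle.dump((c,s),open('w3.pkl','wb'))
print(np.round(s['tcp_pos'],4),s['eef_rot'],s['joint_pos'])
cs=capture('side');pickle.dump(cs,open('s3.pkl','wb'))
cv2.imwrite('pics/w3.png',np.vstack([c['img'][150:400,100:540],cv2.resize(cs['img'][160:285,310:530],None,fx=2,fy=2)])[:,:,::-1])
E
```

```text
[ 0.5456 -0.2739  0.2083] [-1.56890505e+00 -6.54751299e-04 -1.67053094e+00] [-4.65306058e-01  2.89349677e-01  1.49504319e-01  1.42895061e+00
  6.46151595e-05  1.20522433e+00]
```

View pics/w3.png

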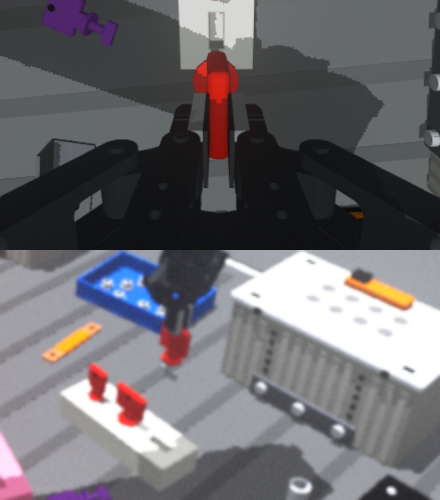

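The key hangs upright and clear in the fingers, with the other two keys still standing in the block. Next I'll carry it to just short of the isolator, so the wrist camera can see the hole.

Call:
carry_out(increments=[[-0.0325, 0, -0.0066, 0, 0, 0, 0], [-0.0325, 0, -0.0066, 0, 0, 0, 0], [-0.0325, 0, -0.0066, 0, 0, 0, 0], [-0.0325, 0, -0.0066, 0, 0, 0, 0], [-0.0325, 0, -0.0066, 0, 0, 0, 0], [-0.0325, 0, -0.0066, 0, 0, 0, 0], [-0.0325, 0, -0.0066, 0, 0, 0, 0], [-0.0325, 0, -0.0066, 0, 0, 0, 0], [-0.0325, 0, -0.0066, 0, 0, 0, 0], [-0.0325, 0, -0.0066, 0, 0, 0, 0]])

```text
t: 6.55
tcp_pos: [0.5105, 0.0577, 0.2059]
eef_rot: [-1.573, -0.0, -1.671]
ft_force: [0.9, 0.5, -1.0]
finger_gap: 0.0075
```

Call:
carry_out(increments=[[-0.0325, 0, -0.0066, 0, 0, 0, 0], [-0.0325, 0, -0.0066, 0, 0, 0, 0], [-0.0325, 0, -0.0066, 0, 0, 0, 0], [-0.0325, 0, -0.0066, 0, 0, 0, 0], [-0.0325, 0, -0.0066, 0, 0, 0, 0], [-0.0325, 0, -0.0066, 0, 0, 0, 0], [0, 0, 0, 0, -0.0186, 0, 0], [0, 0, 0, 0, -0.0186, 0, 0], [0, 0, 0, 0, -0.0186, 0, 0], [0, 0, 0, 0, -0.0186, 0, 0]])

```text
t: 7.38
tcp_pos: [0.4909, 0.2544, 0.2056]
eef_rot: [-1.574, -0.0, -1.196]
ft_force: [-0.2, -0.3, -0.5]
finger_gap: 0.0073
```

Call:
carry_out(increments=[[0, 0, 0, 0, -0.0186, 0, 0], [0, 0, 0, 0, -0.0186, 0, 0], [0, 0, 0, 0, -0.0186, 0, 0], [0, 0, 0, 0, -0.0186, 0, 0], [0, 0, 0, 0, -0.0186, 0, 0], [0, 0, 0, 0, -0.0186, 0, 0], [0, 0, 0, 0, -0.0186, 0, 0], [0, 0, 0, 0, -0.0186, 0, 0], [0, 0, 0, 0, -0.0186, 0, 0], [0, 0, 0, 0, 0, 0, 0]])

```text
t: 8.22
tcp_pos: [0.4911, 0.2539, 0.2058]
eef_rot: [-1.572, 0.002, -0.148]
ft_force: [-0.6, 0.2, -0.2]
finger_gap: 0.0073
```

Call:
carry_out(increments=[[0, 0, 0, 0, 0, 0, 0], [0, 0, 0, 0, 0, 0, 0], [0, 0, 0, 0, 0, 0, 0]])

```text
t: 8.47
tcp_pos: [0.4916, 0.2542, 0.207]
eef_rot: [-1.571, 0.001, -0.153]
ft_force: [0.5, 0.3, -0.5]
finger_gap: 0.0074
```

```bash
python3 - <<'E'
from h import *
from station import status,capture
s=status.get_state();c=capture('wrist');pickle.dump((c,s),open('w4.pkl','wb'))
print(np.round(s['tcp_pos'],4),s['eef_rot'].round(4),s['joint_pos'].round(3),s['ft_force'].round(2))
C=cloud(c,s);h=hsv(c)
f=((h[...,1]<60)&(h[...,2]>120)&(abs(C[...,2]-.11)<.004))
print('face',f.sum(),rect(ray(c,px(f),.11,s)),np.median(C[f],0))
P=ray(c,px(f),.11,s)
cv2.imwrite('pics/w4.png',c['img'][:,:,::-1])
E
```

```text
[0.4916 0.2542 0.207 ] [-1.5713e+00  7.0000e-04 -1.5330e-01] [0.477 0.181 0.009 1.4   0.    0.63 ] [ 0.46  0.33 -0.49]
face 424 [520.4 250.8  48.8  32.3  82.3] [0.52419538 0.26818628 0.11044206]
```

View pics/w4.png

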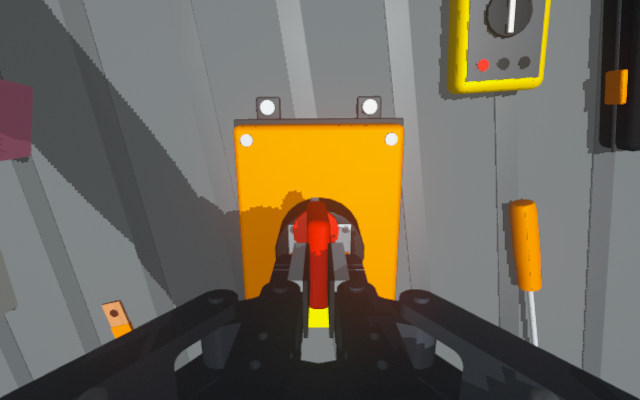

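Image "up" is toward the robot, so the fingers hide the isolator at (320,240). I'll pass over it and look back.

Call:
carry_out(increments=[[0.028, 0, 0, 0, 0, 0, 0], [0.028, 0, 0, 0, 0, 0, 0], [0.028, 0, 0, 0, 0, 0, 0], [0, 0, 0, 0, 0, 0, 0], [0, 0, 0, 0, 0, 0, 0], [0, 0, 0, 0, 0, 0, 0]])

```text
t: 9.02
tcp_pos: [0.5744, 0.2415, 0.2071]
eef_rot: [-1.571, 0.001, -0.152]
ft_force: [0.2, -0.1, -0.4]
finger_gap: 0.0076
```

```bash
python3 - <<'E'
from h import *
from station import status,capture
s=status.get_state();c=capture('wrist');pickle.dump((c,s),open('w5.pkl','wb'))
print(np.round(s['tcp_pos'],4),s['eef_rot'].round(4),s['joint_pos'].round(3),s['ft_force'].round(2))
C=cloud(c,s);h=hsv(c)
f=((h[...,1]<60)&(h[...,2]>100)&(abs(C[...,2]-.11)<.004)).astype(np.uint8)
f=max(comps(f,50),key=lambda a:a[1][4])[0]
print('face',f.sum(),rect(ray(c,px(f),.11,s)),np.median(C[f],0))
hull=cv2.convexHull(px(f).astype(np.int32));hm=cv2.fillConvexPoly(np.zeros((400,640),np.uint8),hull,1)
hm=cv2.erode(hm,np.ones((7,7)))
d=hm&(~f).astype(np.uint8)
for k,st,ce in comps(d,40): print('hole',st,ce,rect(ray(c,px(k),.11,s)))
m=((h[...,1]>150)&((h[...,0]<5)|(h[...,0]>173))&(h[...,2]>40)).astype(np.uint8)
T=R.from_euler('xyz',s['eef_rot']).as_matrix()
for k,st,ce in comps(m,100):
    P=(C[k]-s['tcp_pos'])@T;print('red',st,ce,np.percentile(P,[2,50,98],axis=0).round(4).tolist())
cv2.imwrite('pics/w5.png',cv2.resize(c['img'][60:300,200:440],None,fx=2.5,fy=2.5,interpolation=cv2.INTER_CUBIC)[:,:,::-1])
E
```

```text
[0.5744 0.2415 0.2071] [-1.5712e+00  1.1000e-03 -1.5210e-01] [0.398 0.317 0.184 1.439 0.    0.55 ] [ 0.23 -0.08 -0.37]
face 6153 [536.5 248.4  67.8  66.7 -24.7] [0.53523083 0.24852839 0.11035594]
hole [312 128  16  36 557] [319.62477558 144.98384201] [536.6 248.3  25.3  10.9  -8.3]
hole [287 144  11   5  43] [292.44186047 146.27906977] [533.8 228.6   7.3   2.9  81.3]
hole [342 144  10   5  41] [346.48780488 145.65853659] [539.8 267.7   6.6   2.9  81.3]
red [293 212  14  31 298] [300.27852349 228.40939597] [[-0.0098, 0.022, -0.0132], [-0.001, 0.0233, -0.0096], [0.0068, 0.0245, -0.0065]]
red [309 262  19  47 679] [317.45802651 289.03387334] [[-0.0003, -0.0361, -0.0034], [0.0103, -0.0222, -0.0003], [0.0198, -0.021, 0.004]]
```

View pics/w5.png

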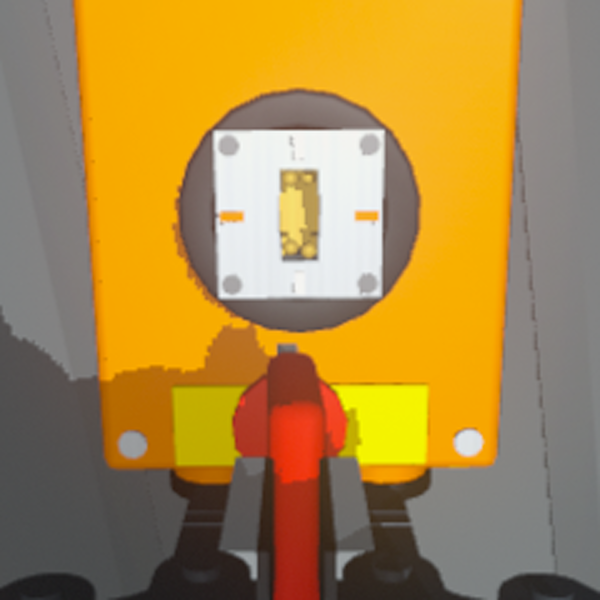

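```bash
python3 - <<'E'
from h import *
c,s=pickle.load(open('w5.pkl','rb'));T=R.from_euler('xyz',s['eef_rot']).as_matrix()
print(c['cx'],c['cy'])
print(c['img'][192:206,308:324].sum(-1)//3); print(c['z_map'][194:204,309:322].round(3))
t=lambda uv,h:((ray(c,uv,s['tcp_pos'][2]-h,s)-s['tcp_pos'])@T).round(4)
m=redm(c)|0;h=hsv(c);m=((h[...,1]>150)&((h[...,0]<5)|(h[...,0]>173))&(h[...,2]>40))
m[:205]=0;m[245:]=0;P=px(m)
for r in range(208,245,3):
    q=P[P[:,1]==r][:,0]
    if len(q):print(r,q.min(),q.max(),t([[q.min()-.5,r],[q.max()+.5,r]],.022).tolist())
E
```

```text
318.1691017317556 201.76058942147145
[[139 140 141 141 137 127 124 105  93  93  93  82  82  86 101 114]
 [140 140 140 140 138 137 140 140 140 140 140 140 140 140 140 141]
 [139 139 139 139 139 139 139 140 139 139 140 140 140 140 140 140]
 [139 139 139 139 139 139 139 139 139 139 139 139 139 140 139 139]
 [139 139 139 139 139 139 140 139 140 140 139 139 139 139 139 140]
 [139 139 144 134 136 141 142 142 142 143 148 139 139 139 139 139]
 [139 139 145 105 111 121 121 121 120 120 139 146 139 140 139 139]
 [139 139 145 100 101 108 116 116 116 116 131 146 140 139 139 139]
 [139 139 144  99  97  96 100 100 100 103 120 135 132 139 139 139]
 [139 139 138  89  85  83  83  84  83  85  92 100 106 114 124 132]
 [120 120 104  80  78  78  78  79  80  80  79  78  80  82  92 108]
 [ 89  85  76  77  77  78  78  78  79  79  79  79  79  79  79  82]
 [ 75  75  76  76  77  78  77  78  78  78  79  78  79  79  78  80]
 [ 74  74  75  75  77  78  77  78  78  78  79  79  80  79  79  79]]
[[0.306 0.306 0.305 0.305 0.304 0.306 0.307 0.306 0.308 0.307 0.305 0.305
  0.306]
 [0.307 0.305 0.306 0.304 0.306 0.306 0.3
[... 663 characters left out ...]
172 0.171 0.172 0.172 0.172 0.171
  0.173]]
214 302 328 [[-0.0098, 0.022, -0.0088], [-0.0098, 0.022, 0.0057]]
217 299 331 [[-0.0081, 0.022, -0.0105], [-0.0081, 0.022, 0.0074]]
220 296 330 [[-0.0064, 0.022, -0.0122], [-0.0064, 0.022, 0.0069]]
223 295 306 [[-0.0047, 0.022, -0.0127], [-0.0047, 0.022, -0.0062]]
226 294 305 [[-0.0029, 0.022, -0.0133], [-0.0029, 0.022, -0.0068]]
229 293 305 [[-0.0012, 0.022, -0.0139], [-0.0012, 0.022, -0.0068]]
232 294 305 [[0.0005, 0.022, -0.0134], [0.0005, 0.022, -0.0068]]
235 294 303 [[0.0023, 0.022, -0.0134], [0.0023, 0.022, -0.0079]]
238 295 305 [[0.004, 0.022, -0.0129], [0.004, 0.022, -0.0068]]
241 297 305 [[0.0058, 0.022, -0.0118], [0.0058, 0.022, -0.0068]]
```

The isolator face centre is at (299,213) in the crop, with the slot along the lug direction. The hole is at world (0.5366, 0.2483), yaw -8.3°. The collar and lug tip show the key leaning about 1.8° about tool x, so I'll correct that, move over the hole and go down to roughly 8 mm above it.

Call:
carry_out(increments=[[-0.013, 0, 0.001, 0, 0, 0, 0], [-0.013, 0, 0.0007, 0, 0, 0, 0], [-0.0121, 0, 0, 0, 0, 0, 0], [0, 0, 0, 0.0051, -0.001, 0, 0], [0, 0.017, -0.0005, 0, 0, 0, 0], [0, 0.017, -0.0005, 0, 0, 0, 0], [0, 0, 0, 0, 0, 0, 0], [0, 0, 0, 0, 0, 0, 0], [0, 0, 0, 0, 0, 0, 0]])

```text
t: 9.82
tcp_pos: [0.5371, 0.2494, 0.1746]
eef_rot: [-1.538, -0.001, -0.145]
ft_force: [-0.0, 0.9, -0.7]
finger_gap: 0.0074
```

```bash
cat > k.py <<'E'
from h import *
from station import status,capture
s=status.get_state();c=capture('wrist');pickle.dump((c,s),open('wk.pkl','wb'))
print('tcp',np.round(s['tcp_pos'],4),s['eef_rot'].round(4),s['ft_force'].round(2),s['joint_pos'].round(2))
T=R.from_euler('xyz',s['eef_rot']).as_matrix()
# visible face rows -> hole offset using the face side edges / top edge
C=cloud(c,s);P=(C-s['tcp_pos'])@T
m=(c['z_map']>.19)&(c['z_map']<.2235)&(abs(P[...,2])<.006)&(P[...,1]>.04)&(P[...,1]<.056)&(P[...,0]<-.008)
if m.any():
  v,u=np.nonzero(m);print('lug',m.sum(),u.min(),u.max(),v.min(),v.max(),np.percentile(P[m],[2,50,98],axis=0).round(4).tolist())
h=hsv(c)
f=((h[...,1]<60)&(h[...,2]>90)&(abs(C[...,2]-.11)<.004))
print('face',rect(ray(c,px(f),.1104,s)),np.percentile(P[f],[1,99],axis=0).round(4).tolist())
cv2.imwrite('pics/wk.png',cv2.resize(c['img'][100:260,220:420],None,fx=3,fy=3,interpolation=cv2.INTER_CUBIC)[:,:,::-1])
E
python3 k.py
```

```text
tcp [0.5371 0.2494 0.1746] [-1.5382e+00 -9.0000e-04 -1.4460e-01] [-0.    0.89 -0.65] [0.42 0.24 0.01 1.32 0.03 0.57]
lug 32 311 318 197 200 [[-0.0119, 0.044, -0.0043], [-0.0115, 0.0484, -0.0021], [-0.0113, 0.0525, 0.0001]]
face [531.3 247.1  62.2  58.4  82.1] [[-0.0333, 0.0622, -0.0336], [0.0229, 0.0661, 0.0242]]
```

View pics/wk.png

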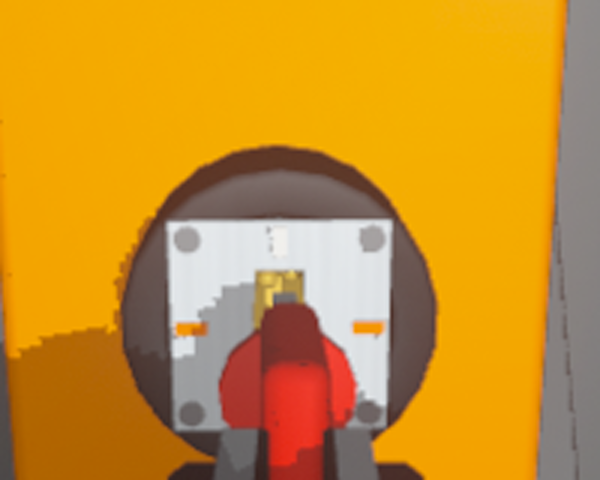

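The lug tip is just above the slot mouth, about 0.7 mm to one side in tool z. I'll nudge it and go down to slightly past the face level.

Call:
carry_out(increments=[[-0.0002, 0, -0.0007, 0, 0, 0, 0], [0, 0.003, -0.0001, 0, 0, 0, 0], [0, 0.003, -0.0001, 0, 0, 0, 0], [0, 0.002, -0.0001, 0, 0, 0, 0], [0, 0.001, 0, 0, 0, 0, 0], [0, 0.001, 0, 0, 0, 0, 0], [0, 0.001, 0, 0, 0, 0, 0], [0, 0, 0, 0, 0, 0, 0]])

```text
t: 10.53
tcp_pos: [0.5372, 0.2484, 0.1623]
eef_rot: [-1.539, -0.0, -0.145]
ft_force: [1.1, -0.1, -0.6]
finger_gap: 0.0072
```

Call:
carry_out(increments=[[0, 0.001, 0, 0, 0, 0, 0], [0, 0.001, 0, 0, 0, 0, 0], [0, 0, 0, 0, 0, 0, 0]])

```text
t: 10.78
tcp_pos: [0.5377, 0.2487, 0.1613]
eef_rot: [-1.538, -0.002, -0.145]
ft_force: [1.3, -0.1, 3.3]
finger_gap: 0.0076
```

Call:
carry_out(increments=[[0, 0.001, 0, 0, 0, 0, 0], [0, 0, 0, 0, 0.0145, -0.0005, 0], [0, 0, 0, 0, 0.0145, -0.0005, 0], [0, 0, 0, 0, 0, 0, 0]])

```text
t: 11.12
tcp_pos: [0.5371, 0.2487, 0.1595]
eef_rot: [-1.538, -0.001, -0.33]
ft_force: [-0.2, 1.4, 0.6]
finger_gap: 0.0075
```

Call:
carry_out(increments=[[0, 0.001, 0, 0, 0, 0, 0], [0, 0.001, 0, 0, 0, 0, 0], [0, 0, 0, 0, -0.0145, 0.0005, 0], [0, 0, 0, 0, -0.0145, 0.0005, 0], [0, 0, 0, 0, -0.0145, 0.0005, 0], [0, 0, 0, 0, -0.0145, 0.0005, 0], [0, 0, 0, 0, 0, 0, 0]])

```text
t: 11.7
tcp_pos: [0.5371, 0.2484, 0.1569]
eef_rot: [-1.539, 0.001, 0.041]
ft_force: [-0.4, -0.5, -0.3]
finger_gap: 0.0075
```

Call:
carry_out(increments=[[0, 0.001, 0, 0, 0, 0, 0], [0, 0.001, 0, 0, 0, 0, 0], [0, 0.001, 0, 0, 0, 0, 0], [0, 0, 0, 0, 0, 0, 0]])

```text
t: 12.03
tcp_pos: [0.5374, 0.2489, 0.1552]
eef_rot: [-1.538, -0.001, 0.036]
ft_force: [-0.5, -1.2, 3.8]
finger_gap: 0.0079
```

Call:
carry_out(increments=[[0, 0.001, 0, 0, 0, 0, 0], [0, 0, 0, 0, 0.0145, -0.0005, 0], [0, 0, 0, 0, 0.0145, -0.0005, 0], [0, 0, 0, 0, 0.0145, -0.0005, 0], [0, 0, 0, 0, 0.0145, -0.0005, 0], [0, 0, 0, 0, 0, 0, 0]])

```text
t: 12.53
tcp_pos: [0.5378, 0.2494, 0.1547]
eef_rot: [-1.536, -0.002, -0.332]
ft_force: [-0.6, -0.5, 4.8]
finger_gap: 0.0073
```

Call:
carry_out(increments=[[0, 0.0015, 0, 0, 0, 0, 0], [0, 0, 0, 0, -0.0145, 0.0005, 0], [0, 0, 0, 0, -0.0145, 0.0005, 0], [0, 0, 0, 0, -0.0145, 0.0005, 0], [0, 0, 0, 0, -0.0145, 0.0005, 0], [0, 0, 0, 0, 0, 0, 0]])

```text
t: 13.03
tcp_pos: [0.5375, 0.2491, 0.1527]
eef_rot: [-1.538, -0.001, 0.038]
ft_force: [0.1, -0.2, 4.4]
finger_gap: 0.0073
```

Call:
carry_out(increments=[[0, 0.001, 0, 0, 0, 0, 0], [0, 0, 0, 0, 0.0145, -0.0005, 0], [0, 0, 0, 0, 0.0145, -0.0005, 0], [0, 0, 0, 0, 0.0145, -0.0005, 0], [0, 0, 0, 0, 0.0145, -0.0005, 0], [0, 0, 0, 0, 0, 0, 0]])

```text
t: 13.53
tcp_pos: [0.5372, 0.2491, 0.1509]
eef_rot: [-1.538, -0.001, -0.332]
ft_force: [0.1, -0.1, 1.2]
finger_gap: 0.0072
```

Call:
carry_out(increments=[[0, 0, 0, 0, -0.0149, 0.0005, 0], [0, 0, 0, 0, -0.0149, 0.0005, 0], [0, 0.001, 0, 0, 0, 0, 0], [0, 0.001, 0, 0, 0, 0, 0], [0, 0.001, 0, 0, 0, 0, 0], [0, 0, 0, 0, 0, 0, 0]])

```text
t: 14.03
tcp_pos: [0.5369, 0.2488, 0.1471]
eef_rot: [-1.54, 0.001, -0.141]
ft_force: [0.8, -0.5, -2.0]
finger_gap: 0.0074
```

Call:
carry_out(increments=[[0, 0.0015, 0, 0, 0, 0, 0], [0, 0.0015, -0.0001, 0, 0, 0, 0], [0, 0.0015, 0, 0, 0, 0, 0], [0, 0.0015, -0.0001, 0, 0, 0, 0], [0, 0.001, 0, 0, 0, 0, 0], [0, 0, 0, 0, 0, 0, 0]])

```text
t: 14.53
tcp_pos: [0.5368, 0.2489, 0.1404]
eef_rot: [-1.539, 0.001, -0.14]
ft_force: [0.7, -0.5, -0.8]
finger_gap: 0.0073
```

Call:
carry_out(increments=[[0, 0.001, 0, 0, 0, 0, 0], [0, 0.001, 0, 0, 0, 0, 0], [0, 0.001, 0, 0, 0, 0, 0], [0, 0, 0, 0, 0, 0, 0]])

```text
t: 14.87
tcp_pos: [0.5373, 0.2492, 0.1382]
eef_rot: [-1.539, -0.001, -0.14]
ft_force: [0.1, -0.6, 0.8]
finger_gap: 0.0073
```

Call:
carry_out(increments=[[0, 0.0015, 0, 0, 0, 0, 0], [0, 0, 0, 0, 0, 0, 0], [0, 0, 0, 0, 0, 0, 0]])

```text
t: 15.12
tcp_pos: [0.5376, 0.2493, 0.1381]
eef_rot: [-1.538, -0.002, -0.14]
ft_force: [-1.6, -1.2, 8.6]
finger_gap: 0.0074
```

The collar is seated with about 8.6 N of push. Now the clockwise turn.

Call:
carry_out(increments=[[0, 0, 0, 0, 0.0178, -0.0006, 0], [0, 0, 0, 0, 0.0178, -0.0006, 0], [0, 0, 0, 0, 0.0178, -0.0006, 0], [0, 0, 0, 0, 0.0178, -0.0006, 0], [0, 0, 0, 0, 0.0178, -0.0006, 0], [0, 0, 0, 0, 0.0178, -0.0006, 0], [0, 0, 0, 0, 0, 0, 0]])

```text
t: 15.7
tcp_pos: [0.5378, 0.249, 0.1382]
eef_rot: [-1.536, -0.003, -0.816]
ft_force: [-0.2, -1.7, 7.2]
finger_gap: 0.0074
```

```bash
python3 - <<'E'
from station import status
s=status.get_state();print({k:s[k].round(3) for k in('ft_force','ft_torque','joint_pos','tcp_pos','eef_rot')})
E
```

```text
{'ft_force': array([-0.197, -1.743,  7.193]), 'ft_torque': array([-0.506,  0.198,  0.058]), 'joint_pos': array([ 0.429,  0.234, -0.077,  1.226,  0.008,  1.245]), 'tcp_pos': array([0.538, 0.249, 0.138]), 'eef_rot': array([-1.536, -0.003, -0.816])}
```

Call:
carry_out(increments=[[0, 0, 0, 0, 0.0178, -0.0006, 0], [0, 0, 0, 0, 0.0178, -0.0006, 0], [0, 0, 0, 0, 0.0178, -0.0006, 0], [0, 0, 0, 0, 0.0178, -0.0006, 0], [0, 0, 0, 0, 0.0178, -0.0006, 0], [0, 0, 0, 0, 0.0178, -0.0006, 0], [0, 0, 0, 0, 0.0178, -0.0006, 0], [0, 0, 0, 0, 0.0178, -0.0006, 0], [0, 0, 0, 0, 0.0178, -0.0006, 0], [0, 0, 0, 0, 0, 0, 0]])

```text
t: 16.53
tcp_pos: [0.5377, 0.2486, 0.1382]
eef_rot: [-1.534, -0.002, -1.823]
ft_force: [-2.1, -3.7, 9.3]
finger_gap: 0.0073
```

```bash
python3 - <<'E'
from station import status
s=status.get_state();print({k:s[k].round(3) for k in('ft_force','ft_torque','joint_pos','tcp_pos','eef_rot')})
E
```

```text
{'ft_force': array([-2.089, -3.657,  9.256]), 'ft_torque': array([-0.849,  0.414,  0.091]), 'joint_pos': array([ 0.446,  0.239, -0.07 ,  1.235, -0.025,  2.269]), 'tcp_pos': array([0.538, 0.249, 0.138]), 'eef_rot': array([-1.534, -0.002, -1.823])}
```

Call:
carry_out(increments=[[0, 0, 0, 0, 0.008, -0.0003, 0], [0, 0, 0, 0, 0, 0, 0], [0, 0, 0, 0, 0, 0, 0]])

```text
t: 16.78
tcp_pos: [0.5376, 0.2486, 0.1382]
eef_rot: [-1.534, -0.002, -1.869]
ft_force: [-2.2, -4.1, 7.6]
finger_gap: 0.0074
```

```bash
python3 - <<'E'
from h import *
from station import status,capture
s=status.get_state();print({k:s[k].round(3) for k in('ft_force','ft_torque','tcp_pos','eef_rot')})
c=capture('wrist');a=c['img'][130:330,200:440];cv2.imwrite('pics/w9.png',cv2.resize(a,None,fx=2.5,fy=2.5,interpolation=2)[:,:,::-1])
E
```

```text
{'ft_force': array([-2.236, -4.132,  7.631]), 'ft_torque': array([-0.912,  0.53 ,  0.392]), 'tcp_pos': array([0.538, 0.249, 0.138]), 'eef_rot': array([-1.534, -0.002, -1.869])}
```

View pics/w9.png

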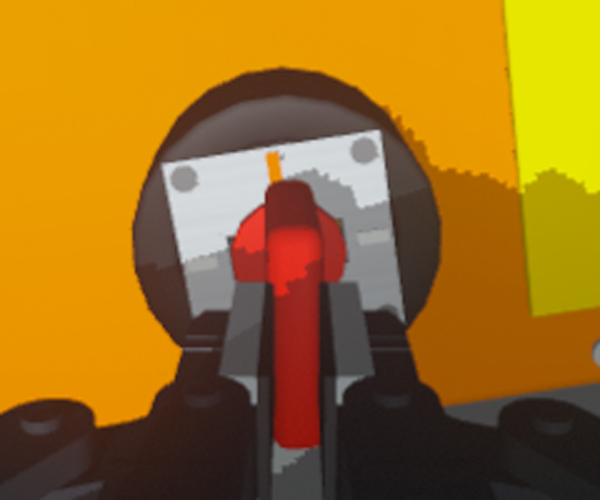

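The collar is flat on the face, the bow lies along the orange "on" tick at (273,165), and torque jumped from 0.09 to 0.39 N m, so the stop is reached. Next I hold it there.

Call:
carry_out(increments=[[0, 0, 0, 0, 0, 0, 0], [0, 0, 0, 0, 0, 0, 0], [0, 0, 0, 0, 0, 0, 0], [0, 0, 0, 0, 0, 0, 0], [0, 0, 0, 0, 0, 0, 0], [0, 0, 0, 0, 0, 0, 0], [0, 0, 0, 0, 0, 0, 0], [0, 0, 0, 0, 0, 0, 0], [0, 0, 0, 0, 0, 0, 0], [0, 0, 0, 0, 0, 0, 0]])

```text
t: 17.67
tcp_pos: [0.5376, 0.2486, 0.1381]
eef_rot: [-1.534, -0.002, -1.869]
ft_force: [-2.1, -2.7, 9.1]
finger_gap: 0.0074
```

Call:
carry_out(increments=[[0, 0, 0, 0, 0, 0, 0], [0, 0, 0, 0, 0, 0, 0], [0, 0, 0, 0, 0, 0, 0], [0, 0, 0, 0, 0, 0, 0], [0, 0, 0, 0, 0, 0, 0], [0, 0, 0, 0, 0, 0, 0], [0, 0, 0, 0, 0, 0, 0], [0, 0, 0, 0, 0, 0, 0], [0, 0, 0, 0, 0, 0, 0], [0, 0, 0, 0, 0, 0, 0]])

```text
t: 18.5
tcp_pos: [0.5376, 0.2486, 0.1382]
eef_rot: [-1.534, -0.002, -1.869]
ft_force: [-1.6, -3.7, 9.4]
finger_gap: 0.0077
```

Call:
carry_out(increments=[[0, 0, 0, 0, 0, 0, 0], [0, 0, 0, 0, 0, 0, 0], [0, 0, 0, 0, 0, 0, 0], [0, 0, 0, 0, 0, 0, 0], [0, 0, 0, 0, 0, 0, 0], [0, 0, 0, 0, 0, 0, 0], [0, 0, 0, 0, 0, 0, 0], [0, 0, 0, 0, 0, 0, 0], [0, 0, 0, 0, 0, 0, 0], [0, 0, 0, 0, 0, 0, 0]])

```text
t: 19.33
tcp_pos: [0.5376, 0.2486, 0.1381]
eef_rot: [-1.534, -0.002, -1.869]
ft_force: [-2.2, -3.5, 8.9]
finger_gap: 0.0074
```

Call:
carry_out(increments=[[0, 0, 0, 0, 0, 0, 0], [0, 0, 0, 0, 0, 0, 0], [0, 0, 0, 0, 0, 0, 0], [0, 0, 0, 0, 0, 0, 0], [0, 0, 0, 0, 0, 0, 0], [0, 0, 0, 0, 0, 0, 0], [0, 0, 0, 0, 0, 0, 0], [0, 0, 0, 0, 0, 0, 0], [0, 0, 0, 0, 0, 0, 0], [0, 0, 0, 0, 0, 0, 0]])

```text
t: 20.17
tcp_pos: [0.5376, 0.2486, 0.1381]
eef_rot: [-1.534, -0.002, -1.869]
ft_force: [-2.5, -3.5, 8.6]
finger_gap: 0.0073
```

```bash
python3 - <<'E'
from h import *
from station import status,capture,workorder
s=status.get_state();print({k:s[k].round(3) for k in('t','ft_force','ft_torque','tcp_pos','eef_rot','finger_gap')})
c=capture('top');o=pickle.load(open('top.pkl','rb'))
for x in(o,c): print([ (st[:4].tolist()) for k,st,ce in comps(redm(x),15) if 300<ce[0]<450])
d=(np.abs(c['img'].astype(int)-o['img']).sum(-1)>120).astype(np.uint8)
print([st.tolist() for k,st,ce in comps(d,30)])
print(workorder.finish_job())
E
```

```text
Traceback (most recent call last):
AttributeError: 'float' object has no attribute 'round'
```

```bash
python3 - <<'E'
from h import *
from station import status,capture,workorder
s=status.get_state();print({k:np.round(s[k],3) for k in('t','ft_force','ft_torque','tcp_pos','eef_rot','finger_gap')})
c=capture('top');o=pickle.load(open('top.pkl','rb'))
for x in(o,c): print([ (st[:4].tolist()) for k,st,ce in comps(redm(x),15) if 300<ce[0]<450])
print(workorder.finish_job())
E
```

```text
{'t': np.float64(20.167), 'ft_force': array([-2.495, -3.495,  8.625]), 'ft_torque': array([-0.853,  0.533,  0.314]), 'tcp_pos': array([0.538, 0.249, 0.138]), 'eef_rot': array([-1.534, -0.002, -1.869]), 'finger_gap': np.float64(0.007)}
[[369, 194, 10, 7], [387, 194, 16, 9], [408, 196, 13, 7]]
[[369, 194, 10, 7], [387, 194, 16, 9]]
the job is handed in; nothing more can be done
None
```

The 24 mm key is in the isolator, fully home and turned clockwise to its stop. I held it there for about 3.4 s and handed the job in at 20.2 s with the fingers still gripping it; `finish_job` reports no verdict.

- **Insertion:** I rocked the key about ±0.19 rad past the pins. The vertical force I read between moves stayed under 5 N there; I did not sample it within each move. It was 8.6 N with the collar seated on the face.
- **Turn:** I turned the tool 1.72 rad, and the torque rose from 0.09 to about 0.39 N m at the stop. The wrist picture shows the bow in line with the orange "on" tick. The rotor angle itself is not measured, only inferred from these.
- **Other keys:** The last top view shows the other two keys at exactly the same pixels as at the start.
- **Bystanders:** I did not compare them numerically. The arm passed well above them and no contact was felt.
- **Lean in the grip:** The key sat about 1.8° off upright in the fingers, which I corrected before inserting it.
- **Failed check:** My first script for the last checks crashed on a rounding slip before doing anything; the second ran. No other check failed or disagreed.

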